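Tighten the bearing housing cover in star order

TASK

Tighten the four crank knobs of the bearing housing's cover clockwise by their upright handles, in star order: the red knob first, then the one diagonally opposite, then the next one clockwise from the red knob, then the one opposite that. Make two passes in this order: in the first turn each knob until its handle resists with about 14 newtons, in the second until it resists with about 19.5 newtons; feel the force, do not overtighten, do not press hard on the cover, and leave the other things on the bench alone.

Things in the scene. Friction and masses are not known exactly. Their poses are not given: they have to be found in the camera images.
- housing: Blue bearing housing bolted to the bench, 144 x 144 mm foot, 50 mm high; origin at the centre of its underside, z up. In its own axes knob 1 stands at x,y = (+45,+45) mm, knob 2 at (+45,-45), knob 3 at (-45,-45), knob 4 at (-45,+45); the arms point outward over the edge
- cover: Bare aluminium cover plate, 128 x 128 x 10 mm, on the housing; origin at the centre of its underside; its top is 64 mm above the bench (a flat boss in the middle stands 4 mm higher). The knobs clamp it
- knob1: Knob 1, the RED one; round hub, 30 mm across, with a flat arm and, 40 mm from its axis, an upright round handle 12 mm thick. Origin on the hub's axis at its underside, 67 mm above the bench; x axis along the arm to the handle, z up. Handle from 11 to 50 mm above the origin, arm top at 10 mm, hub top at 23 mm. Clockwise seen from above tightens; height stays
- knob2: Knob 2, black, next clockwise (seen from above) from the red knob; shape, origin and motion as knob 1. All knobs: each turns against a steady drag of 0.42 N m (10.5 N at the handle, across the arm); after 0.1 to 0.8 rad, it begins to bear on its spring washer, and the torque grows by 0.5 N m per rad (12.5 N per rad at the handle). It stays where left. Felt only while moving
- knob3: Knob 3, black, diagonally opposite the red knob; shape, origin and motion as knob 1
- knob4: Knob 4, black, diagonally opposite knob 2; shape, origin and motion as knob 1
- handle1 (a point): Middle of the gripping part of the upright handle of knob 1: on its axis, 36 mm above the knob origin (103 mm above the bench), 40 mm from the knob axis; axes as the knob
- handle2 (a point): Middle of the gripping part of the upright handle of knob 2: on its axis, 36 mm above the knob origin (103 mm above the bench), 40 mm from the knob axis; axes as the knob
- handle3 (a point): Middle of the gripping part of the upright handle of knob 3: on its axis, 36 mm above the knob origin (103 mm above the bench), 40 mm from the knob axis; axes as the knob
- handle4 (a point): Middle of the gripping part of the upright handle of knob 4: on its axis, 36 mm above the knob origin (103 mm above the bench), 40 mm from the knob axis; axes as the knob
- oil_bottle: Bystander, leave alone. Cream oil bottle with a red spout, 42 mm across, 118 mm tall; origin at the centre of its underside

How it is judged:
On the way, in this order (a step that is already met when the one before it is completed fails the run):
1. first pass: the red knob bears lightly (contact force 2 to 17.5 N: 11 to 15.8 N at the handle) (contact force between knob1 and cover between 2 and 17.5 N), for 0.2 s.
2. first pass: the knob diagonally opposite the red one bears lightly (contact force 2 to 17.5 N: 11 to 15.8 N at the handle) (contact force between knob3 and cover between 2 and 17.5 N), for 0.2 s.
3. first pass: the next knob clockwise from the red one bears lightly (contact force 2 to 17.5 N: 11 to 15.8 N at the handle) (contact force between knob2 and cover between 2 and 17.5 N), for 0.2 s.
4. first pass: the last knob, opposite that one bears lightly (contact force 2 to 17.5 N: 11 to 15.8 N at the handle) (contact force between knob4 and cover between 2 and 17.5 N), for 0.2 s.
5. second pass: the red knob is tight (contact force 20 to 39 N: 16.5 to 22.2 N at the handle) (contact force between knob1 and cover between 20 and 39 N), for 0.2 s.
6. second pass: the knob diagonally opposite the red one is tight (contact force 20 to 39 N: 16.5 to 22.2 N at the handle) (contact force between knob3 and cover between 20 and 39 N), for 0.2 s.
7. second pass: the next knob clockwise from the red one is tight (contact force 20 to 39 N: 16.5 to 22.2 N at the handle) (contact force between knob2 and cover between 20 and 39 N), for 0.2 s.
8. second pass: the last knob, opposite that one is tight (contact force 20 to 39 N: 16.5 to 22.2 N at the handle) (contact force between knob4 and cover between 20 and 39 N), for 0.2 s.
At the end, for the whole second after the job is handed in: All four knobs bear on the cover with a contact force of 19 to 40 N each (they were turned until the handle resisted with 16.2 to 22.5 N), released and at rest (contact force between knob1 and cover between 19 and 40 N and contact force between knob2 and cover between 19 and 40 N and contact force between knob3 and cover between 19 and 40 N and contact force between knob4 and cover between 19 and 40 N and angular speed of each of knob1, knob2, knob3, knob4 below 0.05 rad/s); the robot touches nothing.
It fails at once if a knob overtightened (contact force over 46 N, 24.3 N at the handle) (contact force between any of knob1, knob2, knob3, knob4 and cover above 46 N).
It fails at once if fingers press on the cover with over 25 N (contact force between the fingers and cover above 25 N).
It fails at once if a bystander is disturbed (moved over 20 mm) (distance of oil_bottle from where it was at the start of the episode above 0.02 m).
It also fails if it takes over 72 s, if anything falls off the work surface, if the arm or the gripper's body presses on something with over 40 N, if the wrist force passes 120 N, or if a joint passes its speed limit or range.

ROBOT

A 6-joint arm with a two-finger parallel gripper is mounted at the origin on a cart in front of the work surface, level with it; the furniture and walls round the work are solid. World frame = base frame: x ahead of the robot, y to its left, z up, the work surface at z = 0. Lengths are in m, angles in rad, forces in N, time in s.
With the tool pointing down it reaches from about 0.3 to 1 m from the base axis. Payload 5.1 kg.
Tool frame: the origin (TCP) lies midway between the tips of the shut fingers; the grasp point (between the pads) lies 19 mm behind it (grasp_offset is the distance from the TCP to the grasp point, in m); z points along the fingers, x is the direction in which the jaws open and shut, and the axes are right-handed (so a half turn about z gives the same grasp; the last joint's range is limited). The gripper opens to 95 mm and grips with 3 to 60 N. Pads are 20 mm wide; open, the fingers measure 119 mm over their backs; the gripper's body (75 mm by 180 mm) begins 59 mm behind the grasp point.
Start: joints at [-1.404, 0.124, 1.65, -0, 1.367, -0.083], TCP at [0.161, -0.63, 0.215] pointing down, gripper open.
Joint ranges: [-2.61, 2.61], [-1.02, 2.33], [0.03, 2.71], [-1.35, 4.49], [0.32, 2.68], [-2.91, 2.91]. Speed limits (rad/s): [2.57, 2.57, 3.14, 3.14, 3.14, 3.14].

INTERFACE

Orientations are given as a 3x3 rotation matrix whose columns are the frame's x, y, z axes.
In Python, from cell import get_obs, camera, hand_in, silhouettes, landmark_of, grasp_offset gives the robot as it stands.
- The arm moves only by the tool jog_arm, never from a script. Its argument "motion" is a list of rows, each a list of 5 numbers: the finger opening in m, from 0 to 0.0951, then the shift along the tool's x, y, z in m, then the turn about the tool's z in degrees. A call has exactly 10 rows; each row shifts and turns the commanded pose from where the row before left it, along the tool's axes as they then stand; what a row does not reach is not made up. A row lasts 1/10 s, in which the tool goes at most 50 mm and 8.59 degrees, less where a joint would pass 70% of its speed; a pose out of reach is approached as far as the arm can. A call is refused whole if a number of a shift passes 0.05 or a number of a turn 8.59, either way. A call with a gripper value outside its range is refused whole. The fingers move at their own pace and stop on an object; the grip force is fixed at half the most. Time passes only in rows, so rows that do not move let the fingers close, or fill a call up. It gives the time, the measured TCP pose, the force and the opening at its end, in the units of the state.
- get_obs(): the state, without advancing time (a new reading comes with each control period).
- camera(name): name is "scene" or "top"; returns a dict with "pixels" (420x560x3 uint8, blue, green, red), "intrinsics" (3x3 intrinsics, pixels), "pose" (4x4, takes a point from camera to world coordinates). Camera axes: x right, y down, z forward; pixel columns grow to the right and rows downward; lengths in m; the calibration is good to about 2 mm. A picture is of the moment at which its call begins. There is no depth.
- hand_in(): hands the job in, once; it reports no verdict.
Trained networks look in a picture, given as the dict that the camera call returned (one of the last four; its "shot" number tells which), for a name from the list of things; names that differ only in an ending like _2 or _b are one class to them, and where a whole thing is asked for, a point or a joint stands for the part that bears it (a point fixed in the world has none). Each returns a list of dicts, best first, with "conf" (0 to 1); they miss things now and then, are a little off and sometimes report something else, mostly with a low value. They report only what shows in the picture. A call takes as long as a camera call.
- silhouettes(label, picture): "mask" (420x560 bool, what is visible of it) and "bbox" ([left, top, right, bottom] in pixels, round what is visible of it).
- landmark_of(label, picture): "centre" ([column, row] in pixels: a listed point, or the origin of a listed thing).
The state is a dict: "time": time; "joint_pos": joint angles; "joint_velocities": joint speeds; "effort": joint torques, N m; "tcp_pos": TCP position; "ee_rot": TCP orientation; "ft_force": force on the tool from outside, world axes, zero at the start; "moment": the same for the moment, N m; "finger_gap": finger opening in m.
Only numpy, scipy, OpenCV 4.12 (cv2) and the standard library are available. Lean on these libraries where they do the work, as an engineer would, in place of code of your own. Each camera call takes 0.05 s, during which the arm holds its last target. There are 200 camera calls.

## Working session

There is one attempt and no reset: what is moved stays moved. The work goes in short steps, Python scripts to look and compute and a tool call to move; the robot and the scene stay as the last step left them, time stands still between calls to the robot, and variables do not carry over. Pictures are saved under pics/ and viewed, about 8 in all and at most 12, crops included, and the job is handed in when it is done.

Besides the shell and the picture viewer there is one more tool, called by a JSON object that holds its "name" and its "arguments". jog_arm: Moves the arm, as the interface text tells. Its arguments: {"type":"object","properties":{"motion":{"type":"array"}},"required":["motion"]}

```bash
mkdir -p pics; cat > h.py <<'E'
import numpy as np,cv2
from cell import *
def ray(c,px):
    K=c["intrinsics"];T=c["pose"]
    d=T[:3,:3]@np.linalg.solve(K,[px[0],px[1],1]);return T[:3,3],d
def atz(c,px,z):
    o,d=ray(c,px);return o+d*(z-o[2])/d[2]
E
python3 - <<'E'
from h import *
for n in ["top","scene"]:
    c=camera(n);cv2.imwrite(f"pics/{n}0.png",c["pixels"])
    print(n,c["pose"][:3,3].round(3))
    for l,z in [("handle1",.103),("handle2",.103),("handle3",.103),("handle4",.103),("knob1",.067),("knob2",.067),("knob3",.067),("knob4",.067),("housing",0),("cover",.054),("oil_bottle",0)]:
        for r in landmark_of(l,c)[:4]: print(l,round(r["conf"],2),np.round(r["centre"],1),atz(c,r["centre"],z).round(4)[:2])
o=get_obs();print({k:np.round(v,3).tolist() for k,v in o.items()}, grasp_offset if not callable(grasp_offset) else grasp_offset())
E
```

```text
top [0.405 0.161 1.056]
handle1 0.81 [204.7 227.4] [0.5094 0.3164]
handle1 0.76 [293.7 180.1] [0.5956 0.1443]
handle1 0.5 [223.3 166.4] [0.6269 0.2794]
handle1 0.5 [270.6 247.8] [0.467 0.192]
handle2 0.81 [204.7 227.4] [0.5094 0.3164]
handle2 0.76 [293.7 180.1] [0.5956 0.1443]
handle2 0.5 [223.3 166.4] [0.6269 0.2794]
handle2 0.5 [270.6 247.8] [0.467 0.192]
handle3 0.81 [204.7 227.4] [0.5094 0.3164]
handle3 0.76 [293.7 180.1] [0.5956 0.1443]
handle3 0.5 [223.3 166.4] [0.6269 0.2794]
handle3 0.5 [270.6 247.8] [0.467 0.192]
handle4 0.81 [204.7 227.4] [0.5094 0.3164]
handle4 0.76 [293.7 180.1] [0.5956 0.1443]
handle4 0.5 [223.3 166.4] [0.6269 0.2794]
handle4 0.5 [270.6 247.8] [0.467 0.192]
knob1 0.74 [282.6 203. ] [0.5574 0.1671]
knob1 0.62 [255.8 237.5] [0.4904 0.2217]
knob1 0.55 [218.7 215.8] [0.5356 0.2943]
knob1 0.5 [244.2 176.9] [0.6125 0.2423]
knob2 0.74 [282.6 203. ] [0.5574 0.1671]
knob2 0.62 [255.8 237.5] [0.4904 0.2217]
knob2 0.55 [218.7 215.8] [0.5356 0.2943]
knob2 0.5 [244.2 176.9] [0.6125 0.2423]
knob3 0.74 [282.6 203. ] [0.5574 0.1671]
knob3 0.62 [255.8 237.5] [0.4904 0.22
[... 1625 characters left out ...]
]
knob4 0.81 [221.  241.3] [0.5431 0.2923]
knob4 0.78 [218.5 223.6] [0.6088 0.2426]
knob4 0.65 [262.8 217.8] [0.5644 0.1569]
knob4 0.54 [268.5 238.6] [0.4863 0.2202]
housing 0.72 [239.6 258. ] [0.5598 0.2301]
cover 0.6 [243.7 231.8] [0.5629 0.2145]
oil_bottle 0.83 [369.9 239.2] [ 0.4135 -0.0364]
{'time': 1.2, 'joint_pos': [-1.404, 0.124, 1.65, -0.0, 1.367, -0.083], 'joint_velocities': [-0.001, -0.0, 0.001, 0.002, -0.001, -0.001], 'effort': [-0.001, -41.759, -36.022, 0.078, 0.043, -0.0], 'tcp_pos': [0.161, -0.63, 0.215], 'ee_rot': [[0.247, -0.969, -0.0], [-0.969, -0.247, -0.0], [0.0, 0.0, -1.0]], 'ft_force': [0.172, 0.854, -0.21], 'moment': [-0.02, -0.014, -0.008], 'finger_gap': 0.096} 0.0188
```

```bash
python3 - <<'E'
import cv2
a=cv2.imread("pics/top0.png")[110:310,150:430];cv2.imwrite("pics/topc.png",cv2.resize(a,None,fx=2.8,fy=2.8,interpolation=2))
a=cv2.imread("pics/scene0.png")[150:320,140:420];cv2.imwrite("pics/scenec.png",cv2.resize(a,None,fx=2.8,fy=2.8,interpolation=2))
E
```

```text
(no output)
```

View pics/topc.png

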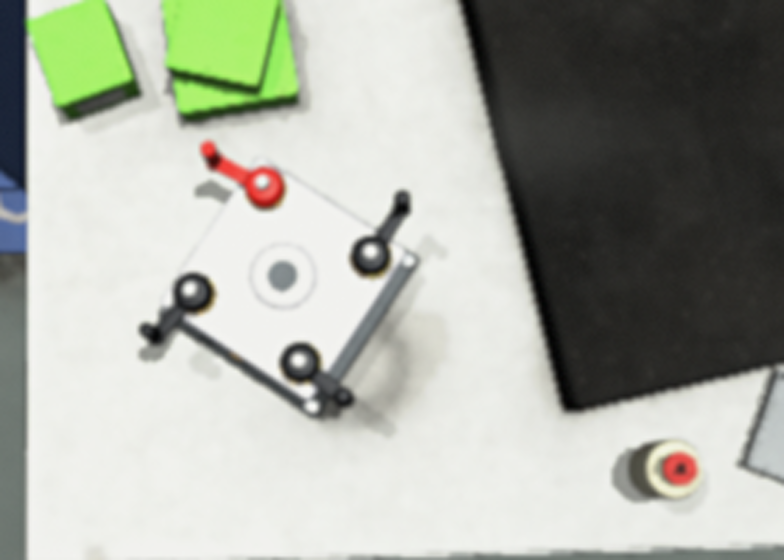

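View pics/scenec.png

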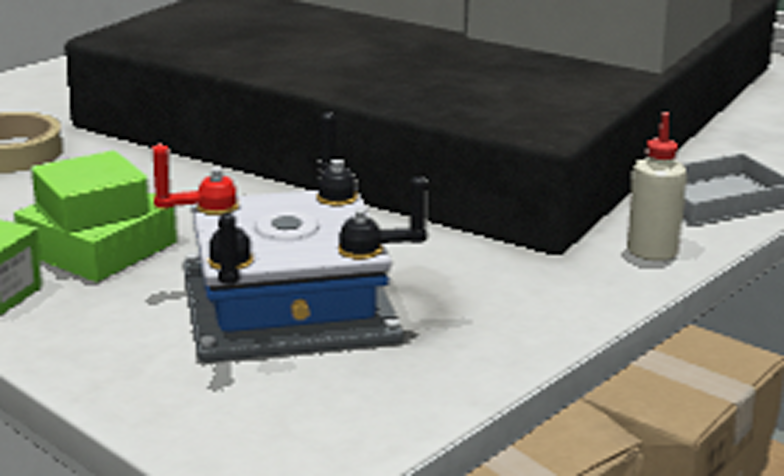

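The red knob is at the upper left (crop px 264,188). Going clockwise from it are knob 2 at right (370,257), knob 3 at bottom (300,362) and knob 4 at left (193,293). All handles stand outward. Next I'll fit the housing pose and the knob angles jointly over both cameras.

```bash
cat > fit.py <<'E'
from h import *
from scipy.optimize import least_squares
S=np.array([[45,45],[45,-45],[-45,-45],[-45,45]])/1e3
def geom(p):
    c,s=np.cos(p[2]),np.sin(p[2]);R=np.array([[c,-s],[s,c]])
    K=S@R.T+p[:2];H=K+.04*np.c_[np.cos(p[3:7]),np.sin(p[3:7])];return K,H
def proj(c,P):
    T=np.linalg.inv(c["pose"]);q=(T[:3,:3]@P.T).T+T[:3,3];q=q@c["intrinsics"].T;return q[:,:2]/q[:,2:]
def fit(p0,shots=1):
    K0,H0=geom(p0);obs=[]
    for n in ["top","scene"]*shots:
        c=camera(n)
        for l,P0,z in (("knob1",K0,.067),("handle1",H0,.103)):
            pr=proj(c,np.c_[P0,np.full(4,z)])
            for r in landmark_of(l,c):
                d=np.linalg.norm(pr-r["centre"],axis=1);i=d.argmin()
                if d[i]<14: obs.append((c,l,i,z,np.array(r["centre"])))
    def res(p):
        K,H=geom(p);o=[]
        for c,l,i,z,px in obs:
            P=(K if l=="knob1" else H)[i]
            o.append(proj(c,np.array([[*P,z]]))[0]-px)
        return np.ravel(o)
    s=least_squares(res,p0,loss="soft_l1",f_scale=1.5)
    r=res(s.x).reshape(-1,2)
    return s.x,[(l,i+1,*v.round(1)) for (c,l,i,z,px),v in zip(obs,r)]
E
python3 - <<'E'
from fit import *
d=np.deg2rad
# yaw: knob1 dir from centre
ctr=np.array([.55,.23]);v=np.array([.6107,.2424])-ctr
p0=np.array([*ctr,np.arctan2(v[1],v[0])-d(45),d(48),d(-32),d(-129),d(142)])
p,r=fit(p0,3)
print(p[:3].round(4),np.rad2deg(p[2:]).round(1));K,H=geom(p);print(K.round(4),H.round(4));print(r)
np.save("p.npy",p)
cv2.imwrite("pics/topf.png",camera("top")["pixels"])
E
```

```text
[ 0.5518  0.2306 -0.6137] [ -35.2   58.8  -39.8 -134.5  141.7]
[[0.6145 0.2415]
 [0.5626 0.1679]
 [0.4891 0.2197]
 [0.5409 0.2933]] [[0.6352 0.2757]
 [0.5934 0.1423]
 [0.461  0.1912]
 [0.5095 0.3181]]
[('knob1', np.int64(3), np.float64(2.1), np.float64(1.4)), ('knob1', np.int64(2), np.float64(-4.1), np.float64(-3.0)), ('knob1', np.int64(1), np.float64(2.5), np.float64(-1.2)), ('knob1', np.int64(4), np.float64(1.1), np.float64(-0.9)), ('handle1', np.int64(3), np.float64(2.0), np.float64(2.8)), ('handle1', np.int64(1), np.float64(-1.6), np.float64(-3.6)), ('handle1', np.int64(2), np.float64(0.7), np.float64(5.9)), ('handle1', np.int64(4), np.float64(1.3), np.float64(-0.1)), ('knob1', np.int64(4), np.float64(-2.1), np.float64(1.2)), ('knob1', np.int64(1), np.float64(0.4), np.float64(0.3)), ('knob1', np.int64(3), np.float64(-0.4), np.float64(3.7)), ('knob1', np.int64(2), np.float64(-1.5), np.float64(2.7)), ('handle1', np.int64(3), np.float64(2.0), np.float64(1.3)), ('handle1', np.int64(2), np.float64(-2.4), np.float64(2.9)), ('handle1', np.int64(4), np.float64(1.8), np.float64(1.1)), ('h
[... 1217 characters left out ...]
, np.float64(-0.6), np.float64(-3.5)), ('handle1', np.int64(3), np.float64(0.8), np.float64(-0.9)), ('handle1', np.int64(4), np.float64(-1.0), np.float64(-2.3)), ('handle1', np.int64(2), np.float64(0.2), np.float64(2.0)), ('knob1', np.int64(3), np.float64(0.8), np.float64(-1.5)), ('knob1', np.int64(1), np.float64(1.0), np.float64(-0.6)), ('knob1', np.int64(2), np.float64(-3.3), np.float64(3.5)), ('knob1', np.int64(4), np.float64(-2.1), np.float64(-2.6)), ('handle1', np.int64(2), np.float64(-0.4), np.float64(2.0)), ('handle1', np.int64(1), np.float64(4.5), np.float64(0.5)), ('handle1', np.int64(3), np.float64(0.0), np.float64(0.6)), ('handle1', np.int64(4), np.float64(-2.0), np.float64(0.8))]
```

View pics/topf.png

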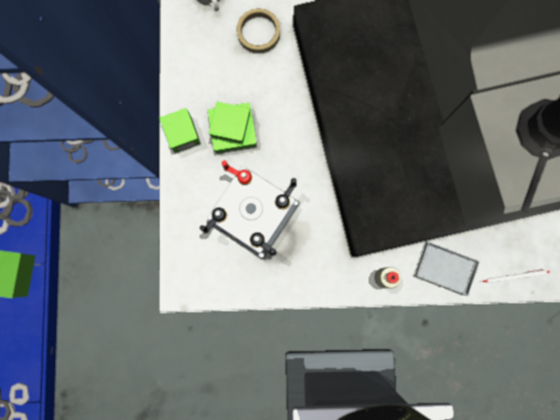

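```bash
cat > plan.py <<'E'
from fit import *
def go(wps,yaw_deg,g,start=None,turnsign=None,step=.045,ang=8.5,rotwps=None):
    """rows along world waypoints, turning to yaw (tool +turn = yaw decreases); mixed"""
    if start is None:
        o=get_obs();P=np.array(o["tcp_pos"]);R=np.array(o["ee_rot"]);yaw=np.rad2deg(np.arctan2(R[1,0],R[0,0]))
    else: P,yaw=np.array(start[:3]),start[3]
    pts=[]; a=P
    for w in wps:
        w=np.array(w);n=int(np.ceil(np.linalg.norm(w-a)/step));pts+=[a+(w-a)*(k+1)/n for k in range(n)];a=w
    d=(yaw_deg-yaw) if turnsign is None else turnsign*((turnsign*(yaw_deg-yaw))%360)
    if turnsign is None: d=(d+180)%360-180
    n=max(len(pts),int(np.ceil(abs(d)/ang)));pts=pts+[pts[-1]]*(n-len(pts))
    rows=[];t=-d/n
    for q in pts:
        y=np.deg2rad(yaw);x=np.array([np.cos(y),np.sin(y),0]);yy=np.array([np.sin(y),-np.cos(y),0])
        D=q-P;s=[D@x,D@yy,-D[2]];s=np.round(s,4)
        rows.append([g,*map(float,s),round(t,2)]);P=P+s[0]*x+s[1]*yy-np.array([0,0,s[2]]);yaw-=round(t,2)
    while len(rows)%10: rows.append([g,0,0,0,0])
    for i in range(0,len(rows),10): print(str(rows[i:i+10]).replace(" ",""))
    print("end",P.round(4),round(yaw,2),"t",get_obs()["time"])
OUT={1:1,2:1,3:-1,4:-1}   # tool y outward / inward
def pose(k,p):
    K,H=geom(p);return H[k-1],np.rad2deg(p[2+k])+90*OUT[k]
E
python3 - <<'E'
from plan import *
p,r=fit(np.load("p.npy"),8);print(p[:3].round(4),np.rad2deg(p[2:]).round(1));np.save("p.npy",p)
print(geom(p)); r=np.array([x[2:] for x in r]);print(np.sqrt((r**2).mean(0)))
h,y=pose(1,p);print(h,y)
go([[.36,-.28,.24],[.42,-.02,.24],[*h,.2],],y,.06,turnsign=1)
E
```

```text
[ 0.5508  0.2306 -0.6237] [ -35.7   65.4  -37.5 -128.9  142.4]
(array([[0.61359845, 0.24082936],
       [0.56103272, 0.16777566],
       [0.48797901, 0.22034138],
       [0.54054474, 0.29339509]]), array([[0.63027614, 0.27718668],
       [0.59275618, 0.14341129],
       [0.46286532, 0.18920777],
       [0.50886029, 0.31781016]]))
[1.99451247 2.46206417]
[0.63027614 0.27718668] 155.35830467369266
[[0.06,-0.0322,-0.0311,-0.0028,np.float64(-8.25)],[0.06,-0.0274,-0.0353,-0.0028,np.float64(-8.25)],[0.06,-0.022,-0.039,-0.0028,np.float64(-8.25)],[0.06,-0.0162,-0.0417,-0.0029,np.float64(-8.25)],[0.06,-0.0101,-0.0436,-0.0028,np.float64(-8.25)],[0.06,-0.0037,-0.0445,-0.0028,np.float64(-8.25)],[0.06,0.0027,-0.0447,-0.0028,np.float64(-8.25)],[0.06,0.0091,-0.0438,-0.0028,np.float64(-8.25)],[0.06,0.0153,-0.042,-0.0028,np.float64(-8.25)],[0.06,0.0089,-0.0436,-0.0,np.float64(-8.25)]]
[[0.06,0.0151,-0.0419,-0.0,np.float64(-8.25)],[0.06,0.0209,-0.0392,-0.0,np.float64(-8.25)],[0.06,0.0263,-0.0359,-0.0,np.float64(-8.25)],[0.06,0.0312,-0.0316,-0.0,np.float64(-8.25)],[0.06,0.0354,-0.0269,-0.0,np.float64(-8.25)],[0.06,0.0402,-0.0047,0.0044,np.float64(-8.25)],[0.06,0.0405,0.0011,0.0044,np.float64(-8.25)],[0.06,0.0398,0.0069,0.0045,np.float64(-8.25)],[0.06,0.0385,0.0126,0.0044,np.float64(-8.25)],[0.06,0.0362,0.0179,0.0045,np.float64(-8.25)]]
[[0.06,0.0333,0.023,0.0044,np.float64(-8.25)],[0.06,0.0297,0.0275,0.0045,np.float64(-8.25)],[0.06,0.0254,0.0315,0.0044,np.float64(-8.25)],[0.06,0.0206,0.0348,0.0045,np.float64(-8.25)],[0.06,-0.0,-0.0,-0.0,np.float64(-8.25)],[0.06,-0.0,-0.0,-0.0,np.float64(-8.25)],[0.06,0.0,-0.0,-0.0,np.float64(-8.25)],[0.06,0.0,-0.0,-0.0,np.float64(-8.25)],[0.06,0,0,0,0],[0.06,0,0,0,0]]
end [0.6303 0.2772 0.2   ] 155.31 t 4.55
```

{"name": "jog_arm", "arguments": {"motion": [[0.06,-0.0322,-0.0311,-0.0028,-8.25],[0.06,-0.0274,-0.0353,-0.0028,-8.25],[0.06,-0.022,-0.039,-0.0028,-8.25],[0.06,-0.0162,-0.0417,-0.0029,-8.25],[0.06,-0.0101,-0.0436,-0.0028,-8.25],[0.06,-0.0037,-0.0445,-0.0028,-8.25],[0.06,0.0027,-0.0447,-0.0028,-8.25],[0.06,0.0091,-0.0438,-0.0028,-8.25],[0.06,0.0153,-0.042,-0.0028,-8.25],[0.06,0.0089,-0.0436,0,-8.25]]}}

```text
time: 5.55
tcp_pos: [0.3712, -0.2353, 0.2408]
ee_rot: [[0.992, 0.125, 0.002], [0.125, -0.992, -0.001], [0.002, 0.001, -1.0]]
ft_force: [0.5, 0.6, -0.6]
finger_gap: 0.06
```

{"name": "jog_arm", "arguments": {"motion": [[0.06,0.0151,-0.0419,0,-8.25],[0.06,0.0209,-0.0392,0,-8.25],[0.06,0.0263,-0.0359,0,-8.25],[0.06,0.0312,-0.0316,0,-8.25],[0.06,0.0354,-0.0269,0,-8.25],[0.06,0.0402,-0.0047,0.0044,-8.25],[0.06,0.0405,0.0011,0.0044,-8.25],[0.06,0.0398,0.0069,0.0045,-8.25],[0.06,0.0385,0.0126,0.0044,-8.25],[0.06,0.0362,0.0179,0.0045,-8.25]]}}

```text
time: 6.55
tcp_pos: [0.5375, 0.1468, 0.2177]
ee_rot: [[0.006, 1.0, 0.001], [1.0, -0.006, -0.0], [-0.0, 0.001, -1.0]]
ft_force: [0.2, -1.5, -0.5]
finger_gap: 0.0601
```

{"name": "jog_arm", "arguments": {"motion": [[0.06,0.0333,0.023,0.0044,-8.25],[0.06,0.0297,0.0275,0.0045,-8.25],[0.06,0.0254,0.0315,0.0044,-8.25],[0.06,0.0206,0.0348,0.0045,-8.25],[0.06,0,0,0,-8.25],[0.06,0,0,0,-8.25],[0.06,0,0,0,-8.25],[0.06,0,0,0,-8.25],[0.06,0,0,0,0],[0.06,0,0,0,0]]}}

```text
time: 7.55
tcp_pos: [0.6303, 0.2772, 0.1999]
ee_rot: [[-0.907, 0.42, -0.0], [0.42, 0.907, -0.0], [0.0, -0.0, -1.0]]
ft_force: [0.3, 0.2, -0.1]
finger_gap: 0.0603
```

```bash
python3 - <<'E'
from h import *
a=camera("top")["pixels"][120:270,180:330];b=camera("scene")["pixels"][130:280,150:300]
cv2.imwrite("pics/c1.png",cv2.resize(np.hstack([a,b]),None,fx=2.6,fy=2.6,interpolation=2))
E
```

```text
(no output)
```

View pics/c1.png

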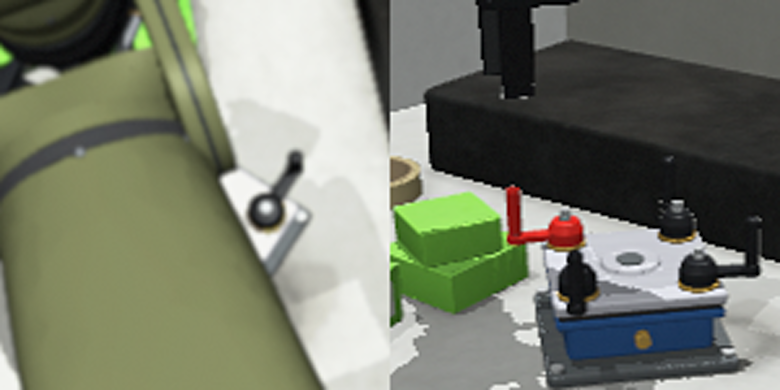

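In the scene crop the fingers hang above the red handle (about 510,95 versus 513,215), so I'm descending to grip it.

{"name": "jog_arm", "arguments": {"motion": [[0.06,0,0,0.038,0],[0.06,0,0,0.038,0],[0.06,0,0,0.037,0],[0.06,0,0,0,0],[0,0,0,0,0],[0,0,0,0,0],[0,0,0,0,0],[0,0,0,0,0],[0,0,0,0,0],[0,0,0,0,0]]}}

```text
time: 8.65
tcp_pos: [0.6305, 0.2773, 0.0876]
ee_rot: [[-0.909, 0.418, 0.001], [0.418, 0.909, 0.0], [-0.001, 0.001, -1.0]]
ft_force: [-0.9, -1.0, 0.4]
finger_gap: 0.017
```

{"name": "jog_arm", "arguments": {"motion": [[0,0,0,0,0],[0,0,0,0,0],[0,-0.0014,0,0,2],[0,-0.0014,0,0,2],[0,-0.0014,0,0,2],[0,-0.0014,0,0,2],[0,-0.0014,0,0,2],[0,-0.0014,0,0,2],[0,-0.0014,0,0,2],[0,-0.0014,0,0,2]]}}

```text
time: 9.65
tcp_pos: [0.6381, 0.2722, 0.0873]
ee_rot: [[-0.758, 0.652, -0.004], [0.652, 0.758, 0.001], [0.004, -0.002, -1.0]]
ft_force: [-4.9, 1.0, 5.2]
finger_gap: 0.0112
```

{"name": "jog_arm", "arguments": {"motion": [[0,-0.0008,0,0,1],[0,-0.0007,0,0,1],[0,-0.0007,0,0,1],[0,-0.0007,0,0,1],[0,-0.0007,0,0,1],[0,-0.0007,0,0,1],[0,-0.0007,0,0,1],[0,-0.0007,0,0,1],[0,-0.0007,0,0,1],[0,-0.0007,0,0,1]]}}

```text
time: 10.65
tcp_pos: [0.6429, 0.2673, 0.0873]
ee_rot: [[-0.634, 0.774, -0.004], [0.774, 0.634, 0.001], [0.004, -0.003, -1.0]]
ft_force: [-5.9, 2.6, 4.8]
finger_gap: 0.0112
```

```bash
cat > st.py <<'E'
from plan import *
import sys
k=int(sys.argv[1]);p=np.load("p.npy");K,_=geom(p);o=get_obs();P=o["tcp_pos"];R=np.array(o["ee_rot"]);F=np.array(o["ft_force"])
s=-OUT[k];v=P[:2]-K[k-1]
print("t",o["time"],"Ftan %.1f Frad %.1f"%(-s*F@R[:,0],F@R[:,1]*-s),"F",F.round(1),"moment",np.round(o["moment"],2),"toolphi %.1f"%(np.rad2deg(np.arctan2(R[1,0],R[0,0]))-90*OUT[k]),"posphi %.1f r %.4f"%(np.rad2deg(np.arctan2(v[1],v[0])),np.hypot(*v)),"gap",o["finger_gap"])
E
python3 st.py 1
```

```text
t 10.65 Ftan 5.7 Frad -2.9 F [-5.9  2.6  4.8] moment [0.39 0.81 0.27] toolphi 39.3 posphi 42.1 r 0.0395 gap 0.011247179574299012
```

{"name": "jog_arm", "arguments": {"motion": [[0,-0.0005,0,0,0],[0,-0.0005,0,0,0],[0,-0.0005,0,0,0],[0,-0.0005,0,0,0],[0,-0.0005,0,0,0],[0,-0.0005,0,0,0],[0,-0.0005,0,0,0],[0,-0.0005,0,0,0],[0,-0.0005,0,0,0],[0,-0.0005,0,0,0]]}}

```text
time: 11.65
tcp_pos: [0.6444, 0.2656, 0.0872]
ee_rot: [[-0.634, 0.774, -0.008], [0.774, 0.634, 0.005], [0.009, -0.003, -1.0]]
ft_force: [-10.9, 6.8, 6.2]
finger_gap: 0.011
```

```bash
cat >> st.py <<'E'
M=o["moment"][2];T=v[0]*F[1]-v[1]*F[0]+M
print("T %.3f  Feq %.1f  (force part %.3f)"%(T,T/.04,T-M))
E
python3 st.py 1
```

```text
t 11.65 Ftan 12.2 Frad -4.2 F [-10.9   6.8   6.2] moment [ 1.4   1.73 -0.05] toolphi 39.3 posphi 38.8 r 0.0395 gap 0.011046444392815387
T 0.423  Feq 10.6  (force part 0.478)
```

{"name": "jog_arm", "arguments": {"motion": [[0,-0.0005,0,0,0.6],[0,-0.0005,0,0,0.6],[0,-0.0005,0,0,0.6],[0,-0.0005,0,0,0.6],[0,-0.0005,0,0,0.6],[0,-0.0005,0,0,0.6],[0,-0.0005,0,0,0.6],[0,-0.0005,0,0,0.6],[0,-0.0005,0,0,0.6],[0,-0.0005,0,0,0.6]]}}

```text
time: 12.65
tcp_pos: [0.6467, 0.262, 0.0872]
ee_rot: [[-0.549, 0.836, -0.009], [0.836, 0.549, 0.005], [0.009, -0.005, -1.0]]
ft_force: [-11.2, 8.3, 6.0]
finger_gap: 0.0115
```

```bash
python3 st.py 1
```

```text
t 12.65 Ftan 13.1 Frad -4.8 F [-11.2   8.3   6. ] moment [ 1.52  2.   -0.04] toolphi 33.3 posphi 32.6 r 0.0393 gap 0.011452433150945502
T 0.474  Feq 11.9  (force part 0.512)
```

{"name": "jog_arm", "arguments": {"motion": [[0,-0.0008,0,0,1],[0,-0.0008,0,0,1],[0,-0.0008,0,0,1],[0,-0.0008,0,0,1],[0,-0.0008,0,0,1],[0,-0.0008,0,0,1],[0,-0.0008,0,0,1],[0,-0.0008,0,0,1],[0,0,0,0,0],[0,0,0,0,0]]}}

```text
time: 13.65
tcp_pos: [0.6493, 0.257, 0.0871]
ee_rot: [[-0.428, 0.904, -0.011], [0.904, 0.428, 0.006], [0.01, -0.007, -1.0]]
ft_force: [-14.1, 9.0, 6.7]
finger_gap: 0.011
```

```bash
python3 st.py 1
```

```text
t 13.65 Ftan 14.3 Frad -9.0 F [-14.1   9.    6.7] moment [ 1.72  2.24 -0.08] toolphi 25.3 posphi 24.3 r 0.0392 gap 0.010954161614447226
T 0.470  Feq 11.7  (force part 0.550)
```

{"name": "jog_arm", "arguments": {"motion": [[0,0.003,0,0,0],[0,0.003,0,0,0],[0.05,0,0,0,0],[0.05,0,0,0,0],[0.05,0,0,0,0],[0.05,0,0,0,0],[0.05,0,0,-0.04,0],[0.05,0,0,-0.04,0],[0.05,0,0,0,0],[0.05,0,0,0,0]]}}

```text
time: 14.65
tcp_pos: [0.6525, 0.2586, 0.1689]
ee_rot: [[-0.427, 0.904, 0.003], [0.904, 0.427, 0.001], [-0.0, 0.003, -1.0]]
ft_force: [-0.8, -0.4, -0.6]
finger_gap: 0.0498
```

```bash
python3 st.py 1; python3 - <<'E'
from plan import *
p=np.load("p.npy");h,y=pose(3,p)
go([[*h,.168]],y,.055)
E
```

```text
t 14.65 Ftan -0.0 Frad -0.9 F [-0.8 -0.4 -0.6] moment [ 0.12 -0.11  0.01] toolphi 25.3 posphi 24.5 r 0.0428 gap 0.04977876610194241
T 0.003  Feq 0.1  (force part -0.002)
[[0.055,0.0037,-0.0402,0.0002,np.float64(-5.16)],[0.055,0.0072,-0.0398,0.0001,np.float64(-5.16)],[0.055,0.0108,-0.0389,0.0002,np.float64(-5.16)],[0.055,0.0143,-0.0378,0.0002,np.float64(-5.16)],[0.055,0.0176,-0.0363,0.0002,np.float64(-5.16)],[0.055,0,0,0,0],[0.055,0,0,0,0],[0.055,0,0,0,0],[0.055,0,0,0,0],[0.055,0,0,0,0]]
end [0.4629 0.1892 0.168 ] 141.1 t 14.65
```

Knob 1 is at about 13.7 N by the spring model: T rose 0.05 N m over 0.108 rad, which matches. Next is knob 3.

{"name": "jog_arm", "arguments": {"motion": [[0.055,0.0037,-0.0402,0,-5.16],[0.055,0.0072,-0.0398,0,-5.16],[0.055,0.0108,-0.0389,0,-5.16],[0.055,0.0143,-0.0378,0,-5.16],[0.055,0.0176,-0.0363,0,-5.16],[0.055,0,0,0,0],[0.055,0,0,0,0],[0.055,0,0,0.04,0],[0.055,0,0,0.042,0],[0.055,0,0,0,0]]}}

```text
time: 15.65
tcp_pos: [0.4581, 0.1877, 0.0785]
ee_rot: [[-0.778, 0.628, -0.012], [0.628, 0.778, -0.003], [0.007, -0.01, -1.0]]
ft_force: [-1.1, -0.2, -1.0]
finger_gap: 0.0548
```

{"name": "jog_arm", "arguments": {"motion": [[0,0,0,0,0],[0,0,0,0,0],[0,0,0,0,0],[0,0,0,0,0],[0,0,0,0,0],[0,0,0,0,0],[0,0,0,0,0],[0,0,0,0,0],[0,0,0,0,0],[0,0,0,0,0]]}}

```text
time: 16.65
tcp_pos: [0.4617, 0.1893, 0.0855]
ee_rot: [[-0.778, 0.628, -0.001], [0.628, 0.778, 0.001], [0.001, 0.0, -1.0]]
ft_force: [-4.3, 1.0, 6.4]
finger_gap: 0.0114
```

```bash
python3 st.py 3
```

```text
t 16.65 Ftan -4.0 Frad 1.9 F [-4.3  1.   6.4] moment [ 0.55  0.64 -0.02] toolphi 231.1 posphi -130.3 r 0.0407 gap 0.011425476309088564
T -0.178  Feq -4.5  (force part -0.160)
```

{"name": "jog_arm", "arguments": {"motion": [[0,0.0035,0.0001,0,2],[0,0.0035,0.0001,0,2],[0,0.0014,0.0001,0,2],[0,0.0014,0.0001,0,2],[0,0.0014,0.0001,0,2],[0,0.0014,0.0001,0,2],[0,0.0014,0.0001,0,2],[0,0.0014,0.0001,0,2],[0,0.0014,0.0001,0,2],[0,0.0014,0.0001,0,2]]}}

```text
time: 17.65
tcp_pos: [0.4528, 0.2002, 0.0856]
ee_rot: [[-0.516, 0.856, 0.006], [0.856, 0.516, -0.005], [-0.008, 0.003, -1.0]]
ft_force: [4.7, -8.7, 0.6]
finger_gap: 0.0111
```

```bash
python3 st.py 3
```

```text
t 17.65 Ftan 9.9 Frad 0.5 F [ 4.7 -8.7  0.6] moment [-1.39 -1.15  0.03] toolphi 211.1 posphi -150.2 r 0.0406 gap 0.01111429741298338
T 0.435  Feq 10.9  (force part 0.402)
```

{"name": "jog_arm", "arguments": {"motion": [[0,0.0008,0,0,1.2],[0,0.0008,0,0,1.2],[0,0.0008,0,0,1.2],[0,0.0008,0,0,1.2],[0,0.0008,0,0,1.2],[0,0.0008,0,0,1.2],[0,0.0008,0,0,1.2],[0,0.0008,0,0,1.2],[0,0.0008,0,0,1.2],[0,0.0008,0,0,1.2]]}}

```text
time: 18.65
tcp_pos: [0.4495, 0.2075, 0.0855]
ee_rot: [[-0.328, 0.945, 0.007], [0.945, 0.328, -0.005], [-0.007, 0.005, -1.0]]
ft_force: [6.8, -8.1, 0.1]
finger_gap: 0.0117
```

```bash
python3 st.py 3
```

```text
t 18.65 Ftan 9.8 Frad -3.7 F [ 6.8 -8.1  0.1] moment [-1.22 -1.27  0.07] toolphi 199.1 posphi -161.6 r 0.0406 gap 0.01174821907075711
T 0.467  Feq 11.7  (force part 0.397)
```

{"name": "jog_arm", "arguments": {"motion": [[0,0.0006,0,0,0.9],[0,0.0006,0,0,0.9],[0,0.0006,0,0,0.9],[0,0.0006,0,0,0.9],[0,0.0006,0,0,0.9],[0,0.0006,0,0,0.9],[0,0.0006,0,0,0.9],[0,0.0006,0,0,0.9],[0,0.0006,0,0,0.9],[0,0.0006,0,0,0.9]]}}

```text
time: 19.65
tcp_pos: [0.4481, 0.2132, 0.0855]
ee_rot: [[-0.176, 0.984, 0.007], [0.984, 0.176, -0.005], [-0.006, 0.006, -1.0]]
ft_force: [6.8, -8.7, -1.3]
finger_gap: 0.0117
```

```bash
python3 st.py 3
```

```text
t 19.65 Ftan 9.7 Frad -5.1 F [ 6.8 -8.7 -1.3] moment [-1.28 -1.36  0.12] toolphi 190.2 posphi -169.9 r 0.0405 gap 0.01167239929571027
T 0.510  Feq 12.7  (force part 0.394)
```

{"name": "jog_arm", "arguments": {"motion": [[0,0.0007,0,0,1],[0,0.0007,0,0,1],[0,0.0007,0,0,1],[0,0.0007,0,0,1],[0,0.0007,0,0,1],[0,-0.004,0,0,0],[0.05,0,0,0,0],[0.05,0,0,0,0],[0.05,0,0,0,0],[0.05,0,0,-0.04,0]]}}

```text
time: 20.65
tcp_pos: [0.4405, 0.2133, 0.1192]
ee_rot: [[-0.089, 0.996, -0.012], [0.996, 0.089, -0.005], [-0.004, -0.012, -1.0]]
ft_force: [-0.1, 0.2, -1.1]
finger_gap: 0.0381
```

```bash
python3 st.py 3; python3 - <<'E'
from plan import *
p=np.load("p.npy");h,y=pose(2,p);o=get_obs();P=o["tcp_pos"]
go([[P[0],P[1],.165],[*h,.165],[*h,.086]],y,.055)
E
```

```text
t 20.65 Ftan -0.2 Frad 0.1 F [-0.1  0.2 -1.1] moment [ 0.14 -0.16 -0.02] toolphi 185.1 posphi -171.5 r 0.0480 gap 0.038074999496805206
T -0.025  Feq -0.6  (force part -0.009)
[[0.055,0.0,0.0,-0.0229,np.float64(5.33)],[0.055,0.0,0.0,-0.0229,np.float64(5.33)],[0.055,-0.0137,0.0396,-0.0,np.float64(5.33)],[0.055,-0.01,0.0406,-0.0,np.float64(5.33)],[0.055,-0.0061,0.0415,-0.0,np.float64(5.33)],[0.055,-0.0023,0.0418,-0.0,np.float64(5.33)],[0.055,0.0,-0.0,0.0395,np.float64(5.33)],[0.055,0.0,-0.0,0.0395,np.float64(5.33)],[0.055,0,0,0,0],[0.055,0,0,0,0]]
end [0.5928 0.1434 0.086 ] 52.48 t 20.65
```

{"name": "jog_arm", "arguments": {"motion": [[0.055,0,0,-0.02,5.33],[0.055,0,0,-0.02,5.33],[0.055,-0.0137,0.0396,0,5.33],[0.055,-0.01,0.0406,0,5.33],[0.055,-0.0061,0.0415,0,5.33],[0.055,-0.0023,0.0418,0,5.33],[0.055,0,0,0,5.33],[0.055,0,0,0,5.33],[0.055,0,0,0,0],[0.055,0,0,0,0]]}}

```text
time: 21.65
tcp_pos: [0.597, 0.1451, 0.1646]
ee_rot: [[0.607, 0.794, -0.0], [0.794, -0.607, -0.0], [-0.001, -0.0, -1.0]]
ft_force: [0.0, 0.3, 0.4]
finger_gap: 0.0549
```

```bash
python3 st.py 2;  python3 - <<'E'
from plan import *
p=np.load("p.npy");h,y=pose(2,p)
go([[*h,.086]],y,.055)
E
```

```text
t 21.65 Ftan 0.3 Frad -0.2 F [0.  0.3 0.4] moment [ 0.   -0.17  0.04] toolphi -37.4 posphi -32.2 r 0.0425 gap 0.05492641096060147
T 0.051  Feq 1.3  (force part 0.013)
[[0.055,-0.002,-0.0011,0.0393,np.float64(0.06)],[0.055,-0.0019,-0.0012,0.0393,np.float64(0.06)],[0.055,0,0,0,0],[0.055,0,0,0,0],[0.055,0,0,0,0],[0.055,0,0,0,0],[0.055,0,0,0,0],[0.055,0,0,0,0],[0.055,0,0,0,0],[0.055,0,0,0,0]]
end [0.5928 0.1434 0.086 ] 52.48 t 21.65
```

Descend and close on knob 2, then start the turn. CW is −x here.

{"name": "jog_arm", "arguments": {"motion": [[0.055,-0.002,-0.001,0.039,0],[0.055,-0.002,-0.001,0.039,0],[0.055,0,0,0,0],[0,0,0,0,0],[0,0,0,0,0],[0,0,0,0,0],[0,0,0,0,0],[0,0,0,0,0],[0,0,0,0,0],[0,0,0,0,0]]}}

```text
time: 22.65
tcp_pos: [0.5947, 0.1446, 0.0879]
ee_rot: [[0.609, 0.793, 0.004], [0.793, -0.609, 0.003], [0.005, 0.001, -1.0]]
ft_force: [3.6, 4.8, -0.3]
finger_gap: 0.0111
```

```bash
python3 st.py 2
```

```text
t 22.65 Ftan 5.9 Frad -0.1 F [ 3.6  4.8 -0.3] moment [ 0.88 -0.74 -0.03] toolphi -37.5 posphi -34.5 r 0.0409 gap 0.01111428909759155
T 0.210  Feq 5.3  (force part 0.243)
```

{"name": "jog_arm", "arguments": {"motion": [[0,0,0,0,0],[0,-0.003,-0.0001,0,2],[0,-0.0025,-0.0001,0,2],[0,-0.0014,-0.0001,0,2],[0,-0.0014,-0.0001,0,2],[0,-0.0014,-0.0001,0,2],[0,-0.0014,-0.0001,0,2],[0,-0.0014,-0.0001,0,2],[0,-0.0014,-0.0001,0,2],[0,-0.0014,-0.0001,0,2]]}}

```text
time: 23.65
tcp_pos: [0.5851, 0.1351, 0.088]
ee_rot: [[0.825, 0.564, 0.009], [0.564, -0.825, 0.005], [0.01, 0.001, -1.0]]
ft_force: [9.3, 6.9, -4.8]
finger_gap: 0.0113
```

```bash
python3 st.py 2
```

```text
t 23.65 Ftan 11.5 Frad -0.5 F [ 9.3  6.9 -4.8] moment [ 1.19 -1.78 -0.08] toolphi -55.6 posphi -53.6 r 0.0406 gap 0.011342793895740041
T 0.395  Feq 9.9  (force part 0.470)
```

{"name": "jog_arm", "arguments": {"motion": [[0,-0.0008,-0.0001,0,1.2],[0,-0.0008,0,0,1.2],[0,-0.0008,-0.0001,0,1.2],[0,-0.0008,0,0,1.2],[0,-0.0008,-0.0001,0,1.2],[0,-0.0008,0,0,1.2],[0,-0.0008,-0.0001,0,1.2],[0,-0.0008,0,0,1.2],[0,-0.0008,-0.0001,0,1.2],[0,-0.0008,0,0,1.2]]}}

```text
time: 24.65
tcp_pos: [0.578, 0.1309, 0.088]
ee_rot: [[0.924, 0.381, 0.009], [0.381, -0.925, 0.003], [0.009, 0.0, -1.0]]
ft_force: [9.6, 5.1, -5.3]
finger_gap: 0.0112
```

```bash
python3 st.py 2
```

```text
t 24.65 Ftan 10.8 Frad -1.1 F [ 9.6  5.1 -5.3] moment [ 0.81 -1.79 -0.  ] toolphi -67.6 posphi -65.3 r 0.0406 gap 0.011194086616773033
T 0.438  Feq 10.9  (force part 0.440)
```

{"name": "jog_arm", "arguments": {"motion": [[0,-0.0006,-0.0001,0,0.9],[0,-0.0006,0,0,0.9],[0,-0.0006,-0.0001,0,0.9],[0,-0.0006,0,0,0.9],[0,-0.0006,-0.0001,0,0.9],[0,-0.0006,0,0,0.9],[0,-0.0006,-0.0001,0,0.9],[0,-0.0006,0,0,0.9],[0,-0.0006,-0.0001,0,0.9],[0,-0.0006,0,0,0.9]]}}

```text
time: 25.65
tcp_pos: [0.5722, 0.1288, 0.088]
ee_rot: [[0.973, 0.232, 0.009], [0.232, -0.973, 0.002], [0.009, 0.0, -1.0]]
ft_force: [11.1, 3.2, -5.6]
finger_gap: 0.0114
```

```bash
python3 st.py 2
```

```text
t 25.65 Ftan 11.5 Frad -0.6 F [11.1  3.2 -5.6] moment [ 0.46 -1.83 -0.  ] toolphi -76.6 posphi -73.9 r 0.0405 gap 0.011439877753783256
T 0.467  Feq 11.7  (force part 0.468)
```

{"name": "jog_arm", "arguments": {"motion": [[0,-0.0006,-0.0001,0,0.8],[0,-0.0006,0,0,0.8],[0,-0.0006,-0.0001,0,0.8],[0,-0.0006,0,0,0.8],[0,-0.0006,-0.0001,0,0.8],[0,-0.0006,0,0,0.8],[0,-0.0006,-0.0001,0,0.8],[0,-0.0006,0,0,0.8],[0,-0.0006,-0.0001,0,0.8],[0,-0.0006,0,0,0.8]]}}

```text
time: 26.65
tcp_pos: [0.5667, 0.1277, 0.088]
ee_rot: [[0.995, 0.095, 0.01], [0.095, -0.996, 0.001], [0.01, 0.0, -1.0]]
ft_force: [11.5, 1.5, -5.9]
finger_gap: 0.0114
```

```bash
python3 st.py 2
```

```text
t 26.65 Ftan 11.5 Frad -0.4 F [11.5  1.5 -5.9] moment [ 0.05 -2.05  0.  ] toolphi -84.6 posphi -81.9 r 0.0405 gap 0.011425012159350162
T 0.470  Feq 11.7  (force part 0.468)
```

{"name": "jog_arm", "arguments": {"motion": [[0,-0.0006,-0.0001,0,0.8],[0,-0.0006,0,0,0.8],[0,-0.0006,-0.0001,0,0.8],[0,-0.0006,0,0,0.8],[0,-0.0006,-0.0001,0,0.8],[0,-0.0006,0,0,0.8],[0,-0.0006,-0.0001,0,0.8],[0,-0.0006,0,0,0.8],[0,-0.0006,-0.0001,0,0.8],[0,-0.0006,0,0,0.8]]}}

```text
time: 27.65
tcp_pos: [0.5611, 0.1274, 0.0881]
ee_rot: [[0.999, -0.045, 0.011], [-0.045, -0.999, -0.0], [0.011, -0.0, -1.0]]
ft_force: [12.3, -0.9, -6.1]
finger_gap: 0.0113
```

```bash
python3 st.py 2
```

```text
t 27.65 Ftan 12.3 Frad 0.4 F [12.3 -0.9 -6.1] moment [-0.23 -2.24  0.01] toolphi -92.6 posphi -89.9 r 0.0404 gap 0.011335908046612683
T 0.504  Feq 12.6  (force part 0.498)
```

{"name": "jog_arm", "arguments": {"motion": [[0,0.004,0,0,0],[0.05,0,0,0,0],[0.05,0,0,0,0],[0.05,0,0,0,0],[0.05,0,0,-0.04,0],[0.05,0,0,-0.038,0],[0.055,0,0,0,-8.5],[0.055,0,0,0,-8.5],[0.055,0,0,0,-8.5],[0.055,0,0,0,-8.5]]}}

```text
time: 28.65
tcp_pos: [0.5605, 0.1278, 0.1648]
ee_rot: [[0.85, 0.527, -0.0], [0.527, -0.85, 0.0], [-0.0, -0.0, -1.0]]
ft_force: [0.5, 0.5, -0.6]
finger_gap: 0.0549
```

```bash
python3 - <<'E'
from plan import *
p=np.load("p.npy");h,y=pose(4,p);print(get_obs()["ft_force"])
go([[*h,.165]],y,.055)
E
```

```text
[ 0.53157601  0.49027057 -0.55259459]
[[0.055,0.0113,-0.0377,-0.0,np.float64(-4.11)],[0.055,0.0139,-0.0369,-0.0001,np.float64(-4.11)],[0.055,0.0166,-0.0357,-0.0,np.float64(-4.11)],[0.055,0.019,-0.0344,-0.0,np.float64(-4.11)],[0.055,0.0215,-0.033,-0.0001,np.float64(-4.11)],[0.055,0,0,0,0],[0.055,0,0,0,0],[0.055,0,0,0,0],[0.055,0,0,0,0],[0.055,0,0,0,0]]
end [0.5089 0.3178 0.165 ] 52.39 t 28.65
```

{"name": "jog_arm", "arguments": {"motion": [[0.055,0.0113,-0.0377,0,-4.1],[0.055,0.0139,-0.0369,0,-4.1],[0.055,0.0166,-0.0357,0,-4.1],[0.055,0.019,-0.0344,0,-4.1],[0.055,0.0215,-0.033,0,-4.1],[0.055,0,0,0,0],[0.055,0,0,0,0],[0.055,0,0,0.04,0],[0.055,0,0,0.039,0],[0.055,0,0,0,0]]}}

```text
time: 29.65
tcp_pos: [0.5065, 0.3144, 0.0794]
ee_rot: [[0.618, 0.786, -0.011], [0.786, -0.618, -0.006], [-0.011, -0.005, -1.0]]
ft_force: [-1.1, -0.9, -1.4]
finger_gap: 0.0548
```

{"name": "jog_arm", "arguments": {"motion": [[0,0,0,0,0],[0,0,0,0,0],[0,0,0,0,0],[0,0,0,0,0],[0,0,0,0,0],[0,0,0,0,0],[0,0,0,0,0],[0,0,0,0,0],[0,0,0,0,0],[0,0,0,0,0]]}}

```text
time: 30.65
tcp_pos: [0.511, 0.3185, 0.0865]
ee_rot: [[0.616, 0.788, 0.001], [0.788, -0.616, 0.001], [0.002, 0.0, -1.0]]
ft_force: [1.5, 2.8, 2.4]
finger_gap: 0.0116
```

```bash
python3 st.py 4
```

```text
t 30.65 Ftan -3.2 Frad 0.6 F [1.5 2.8 2.4] moment [ 0.43 -0.43  0.02] toolphi 142.0 posphi 139.7 r 0.0388 gap 0.011613257998474158
T -0.099  Feq -2.5  (force part -0.121)
```

{"name": "jog_arm", "arguments": {"motion": [[0,0.0035,0.0001,0,2],[0,0.003,0.0001,0,2],[0,0.0014,0.0001,0,2],[0,0.0014,0.0001,0,2],[0,0.0014,0.0001,0,2],[0,0.0014,0.0001,0,2],[0,0.0014,0.0001,0,2],[0,0.0014,0.0001,0,2],[0,0.0014,0.0001,0,2],[0,0.0014,0.0001,0,2]]}}

```text
time: 31.65
tcp_pos: [0.5214, 0.3269, 0.0862]
ee_rot: [[0.849, 0.529, -0.007], [0.529, -0.849, -0.007], [-0.009, 0.002, -1.0]]
ft_force: [-8.9, -8.1, 10.7]
finger_gap: 0.0117
```

```bash
python3 st.py 4
```

```text
t 31.65 Ftan 11.9 Frad -2.2 F [-8.9 -8.1 10.7] moment [-1.46  1.21  0.01] toolphi 121.9 posphi 119.7 r 0.0386 gap 0.011656017187653482
T 0.461  Feq 11.5  (force part 0.453)
```

{"name": "jog_arm", "arguments": {"motion": [[0,0.0006,0.0001,0,0.8],[0,0.0006,0,0,0.8],[0,0.0006,0.0001,0,0.8],[0,0.0006,0,0,0.8],[0,0.0006,0.0001,0,0.8],[0,0.0006,0,0,0.8],[0,0.0006,0.0001,0,0.8],[0,0.0006,0,0,0.8],[0,0.0006,0.0001,0,0.8],[0,0.0006,0,0,0.8]]}}

```text
time: 32.65
tcp_pos: [0.5264, 0.3291, 0.0861]
ee_rot: [[0.914, 0.406, -0.008], [0.406, -0.914, -0.007], [-0.01, 0.003, -1.0]]
ft_force: [-9.7, -8.2, 11.5]
finger_gap: 0.011
```

```bash
python3 st.py 4
```

```text
t 32.65 Ftan 12.3 Frad -3.6 F [-9.7 -8.2 11.5] moment [-1.57  1.5   0.04] toolphi 114.0 posphi 111.6 r 0.0384 gap 0.011047532099960513
T 0.499  Feq 12.5  (force part 0.462)
```

{"name": "jog_arm", "arguments": {"motion": [[0,0.0006,0,0,0.8],[0,0.0006,0,0,0.8],[0,0.0006,0,0,0.8],[0,0.0006,0,0,0.8],[0,0.0006,0,0,0.8],[0,-0.004,0,0,0],[0.05,0,0,0,0],[0.05,0,0,0,0],[0.05,0,0,0,0],[0.05,0,0,-0.04,0]]}}

```text
time: 33.65
tcp_pos: [0.5237, 0.3296, 0.1189]
ee_rot: [[0.94, 0.342, -0.013], [0.342, -0.94, -0.007], [-0.014, 0.002, -1.0]]
ft_force: [0.2, -1.0, 0.6]
finger_gap: 0.0382
```

```bash
python3 - <<'E'
from plan import *
p=np.load("p.npy");K,_=geom(p)
for k,a in zip((1,2,3,4),(24.5,-89.9,-165+360-360,107.5)): p[2+k]=np.deg2rad(a)
np.save("p2.npy",p)
p,r=fit(p,3);print(np.rad2deg(p[2:]).round(1),p[:2].round(4))
p=np.load("p2.npy");h,y=pose(1,p);o=get_obs();P=o["tcp_pos"];print(P)
go([[P[0],P[1],.165],[*h,.165]],y,.055)
E
```

```text
[ -34.9   21.3  -87.3 -179.1  100.4] [0.5504 0.2302]
[0.52822083 0.33177757 0.12595372]
[[0.055,0.0,0.0,-0.039,np.float64(-7.88)],[0.055,0.0182,0.0307,-0.0,np.float64(-7.88)],[0.055,0.0139,0.0328,-0.0,np.float64(-7.88)],[0.055,0.0092,0.0345,-0.0,np.float64(-7.88)],[0.055,0.0044,0.0354,-0.0,np.float64(-7.88)],[0.055,0.0,-0.0,-0.0,np.float64(-7.88)],[0.055,0.0,-0.0,-0.0,np.float64(-7.88)],[0.055,0.0,0.0,-0.0,np.float64(-7.88)],[0.055,0.0,0.0,-0.0,np.float64(-7.88)],[0.055,0.0,0.0,-0.0,np.float64(-7.88)]]
[[0.055,0.0,0.0,-0.0,np.float64(-7.88)],[0.055,0.0,0.0,-0.0,np.float64(-7.88)],[0.055,0,0,0,0],[0.055,0,0,0,0],[0.055,0,0,0,0],[0.055,0,0,0,0],[0.055,0,0,0,0],[0.055,0,0,0,0],[0.055,0,0,0,0],[0.055,0,0,0,0]]
end [0.65   0.2574 0.165 ] 114.53 t 34.55
```

{"name": "jog_arm", "arguments": {"motion": [[0.04,0,0,-0.039,-7.9],[0.04,0.0182,0.0307,0,-7.9],[0.04,0.0139,0.0328,0,-7.9],[0.04,0.0092,0.0345,0,-7.9],[0.04,0.0044,0.0354,0,-7.9],[0.04,0,0,0,-7.9],[0.04,0,0,0,-7.9],[0.04,0,0,0,-7.9],[0.04,0,0,0,-7.9],[0.04,0,0,0,-7.9]]}}

```text
time: 35.55
tcp_pos: [0.6501, 0.2574, 0.1649]
ee_rot: [[-0.161, 0.987, -0.0], [0.987, 0.161, 0.0], [0.0, -0.0, -1.0]]
ft_force: [-0.1, 0.6, -0.5]
finger_gap: 0.0402
```

```bash
sed -i 's/p.npy/p2.npy/' st.py; python3 - <<'E'
from plan import *
p=np.load("p2.npy");p[5]=np.deg2rad(-175);np.save("p2.npy",p)
h,y=pose(1,p);print(h,y,get_obs()["tcp_pos"])
go([[*h,.165]],y,.04)
E
```

```text
[0.6499969  0.25741709] 114.5 [0.65010443 0.25744313 0.16490717]
[[0.04,-0.0,-0.0001,-0.0001,np.float64(-7.61)],[0.04,-0.0,-0.0,0.0,np.float64(-7.61)],[0.04,0,0,0,0],[0.04,0,0,0,0],[0.04,0,0,0,0],[0.04,0,0,0,0],[0.04,0,0,0,0],[0.04,0,0,0,0],[0.04,0,0,0,0],[0.04,0,0,0,0]]
end [0.65   0.2574 0.165 ] 114.51 t 35.55
```

{"name": "jog_arm", "arguments": {"motion": [[0.04,0,0,0,-7.6],[0.04,0,0,0,-7.6],[0.04,0,0,0,0],[0.04,0,0,0.039,0],[0.04,0,0,0.039,0],[0.04,0,0,0,0],[0,0,0,0,0],[0,0,0,0,0],[0,0,0,0,0],[0,0,0,0,0]]}}

```text
time: 36.55
tcp_pos: [0.6513, 0.2579, 0.0894]
ee_rot: [[-0.409, 0.912, 0.003], [0.912, 0.409, 0.001], [-0.0, 0.004, -1.0]]
ft_force: [-0.1, 1.4, -0.5]
finger_gap: 0.0133
```

{"name": "jog_arm", "arguments": {"motion": [[0,0,0,0,0],[0,0,0,0,0],[0,-0.004,-0.0001,0,2.5],[0,-0.0035,-0.0001,0,2.5],[0,-0.0017,-0.0001,0,2.5],[0,-0.0017,-0.0001,0,2.5],[0,-0.0017,-0.0001,0,2.5],[0,-0.0017,-0.0001,0,2.5],[0,-0.0017,-0.0001,0,2.5],[0,-0.0017,-0.0001,0,2.5]]}}

```text
time: 37.55
tcp_pos: [0.6544, 0.245, 0.0891]
ee_rot: [[-0.072, 0.997, 0.001], [0.997, 0.072, 0.008], [0.008, 0.002, -1.0]]
ft_force: [-3.0, 12.7, 5.3]
finger_gap: 0.0114
```

```bash
python3 st.py 1
```

```text
t 37.55 Ftan 12.9 Frad -2.1 F [-3.  12.7  5.3] moment [2.25 0.39 0.16] toolphi 4.1 posphi 5.8 r 0.0410 gap 0.011447521354259721
T 0.689  Feq 17.2  (force part 0.531)
```

{"name": "jog_arm", "arguments": {"motion": [[0,-0.0007,-0.0001,0,0.8],[0,-0.0007,0,0,0.8],[0,-0.0007,-0.0001,0,0.8],[0,-0.0007,0,0,0.8],[0,-0.0007,-0.0001,0,0.8],[0,-0.0007,0,0,0.8],[0,-0.0007,-0.0001,0,0.8],[0,-0.0007,0,0,0.8],[0,-0.0007,-0.0001,0,0.8],[0,-0.0007,0,0,0.8]]}}

```text
time: 38.55
tcp_pos: [0.6544, 0.239, 0.0891]
ee_rot: [[0.067, 0.998, 0.003], [0.998, -0.067, 0.01], [0.01, 0.002, -1.0]]
ft_force: [-1.0, 15.1, 4.5]
finger_gap: 0.0115
```

```bash
python3 st.py 1
```

```text
t 38.55 Ftan 15.1 Frad -2.0 F [-1.  15.1  4.5] moment [2.68 0.15 0.11] toolphi -3.8 posphi -2.5 r 0.0408 gap 0.011508219919665712
T 0.723  Feq 18.1  (force part 0.615)
```

{"name": "jog_arm", "arguments": {"motion": [[0,0.006,0,0,0],[0.04,0,0,0,0],[0.04,0,0,0,0],[0.04,0,0,0,0],[0.04,0,0,-0.04,0],[0.04,0,0,-0.036,0],[0.04,0,0,0,0],[0.04,-0.009,-0.045,0,0],[0.04,-0.009,-0.045,0,0],[0.04,0,0,0,0]]}}

```text
time: 39.55
tcp_pos: [0.5567, 0.2262, 0.1586]
ee_rot: [[0.066, 0.998, -0.009], [0.998, -0.066, -0.002], [-0.003, -0.009, -1.0]]
ft_force: [0.3, -0.3, -1.2]
finger_gap: 0.0401
```

```bash
python3 - <<'E'
from plan import *
p=np.load("p2.npy")
h,y=pose(3,p);print(h,y,get_obs()["tcp_pos"])
go([[*h,.165]],y,.04)
E
```

```text
[0.44813123 0.21685515] -265.0 [0.55674325 0.22615791 0.15861578]
[[0.04,-0.0055,-0.0359,-0.0021,np.float64(-2.93)],[0.04,-0.0036,-0.0362,-0.0022,np.float64(-2.93)],[0.04,-0.0018,-0.0363,-0.0021,np.float64(-2.93)],[0.04,0,0,0,0],[0.04,0,0,0,0],[0.04,0,0,0,0],[0.04,0,0,0,0],[0.04,0,0,0,0],[0.04,0,0,0,0],[0.04,0,0,0,0]]
end [0.4481 0.2169 0.165 ] 95.0 t 39.55
```

{"name": "jog_arm", "arguments": {"motion": [[0.04,-0.0055,-0.0359,0,-2.9],[0.04,-0.0036,-0.0362,0,-2.9],[0.04,-0.0018,-0.0363,0,-2.9],[0.04,0,0,0,0],[0.04,0,0,0,0],[0.04,0,0,0,0],[0.04,0,0,0,0],[0.04,0,0,0,0],[0.04,0,0,0,0],[0.04,0,0,0,0]]}}

```text
time: 40.55
tcp_pos: [0.4551, 0.2184, 0.1629]
ee_rot: [[-0.085, 0.996, -0.0], [0.996, 0.085, -0.0], [-0.0, -0.0, -1.0]]
ft_force: [0.4, 1.6, 0.1]
finger_gap: 0.0399
```

```bash
python3 - <<'E'
from plan import *
p=np.load("p2.npy")
h,y=pose(3,p)
go([[*h,.087]],y,.04)
E
```

```text
[[0.04,-0.0005,-0.0035,0.0379,np.float64(-0.07)],[0.04,-0.0004,-0.0035,0.038,np.float64(-0.07)],[0.04,0,0,0,0],[0.04,0,0,0,0],[0.04,0,0,0,0],[0.04,0,0,0,0],[0.04,0,0,0,0],[0.04,0,0,0,0],[0.04,0,0,0,0],[0.04,0,0,0,0]]
end [0.4482 0.2169 0.087 ] 95.0 t 40.55
```

{"name": "jog_arm", "arguments": {"motion": [[0.04,0,-0.0035,0.038,0],[0.04,0,-0.0035,0.038,0],[0.04,0,0,0,0],[0,0,0,0,0],[0,0,0,0,0],[0,0,0,0,0],[0,0,0,0,0],[0,0,0,0,0],[0,0,0,0,0],[0,0,0,0,0]]}}

```text
time: 41.55
tcp_pos: [0.4493, 0.2165, 0.0889]
ee_rot: [[-0.086, 0.996, 0.003], [0.996, 0.086, -0.003], [-0.003, 0.003, -1.0]]
ft_force: [-0.0, -6.3, 4.8]
finger_gap: 0.0115
```

```bash
python3 st.py 3
```

```text
t 41.55 Ftan 6.3 Frad 0.5 F [-0.  -6.3  4.8] moment [-1.09 -0.21  0.  ] toolphi 184.9 posphi -174.3 r 0.0389 gap 0.011542297592830375
T 0.243  Feq 6.1  (force part 0.242)
```

{"name": "jog_arm", "arguments": {"motion": [[0,0.004,0.0001,0,2.2],[0,0.0035,0.0001,0,2.2],[0,0.0016,0.0001,0,2.2],[0,0.0016,0.0001,0,2.2],[0,0.0016,0.0001,0,2.2],[0,0.0016,0.0001,0,2.2],[0,0.0016,0.0001,0,2.2],[0,0.0016,0.0001,0,2.2],[0,0.0016,0.0001,0,2.2],[0,0.0016,0.0001,0,2.2]]}}

```text
time: 42.55
tcp_pos: [0.4512, 0.2331, 0.0886]
ee_rot: [[0.295, 0.956, 0.002], [0.956, -0.294, -0.011], [-0.01, 0.005, -1.0]]
ft_force: [0.1, -19.7, 8.3]
finger_gap: 0.0114
```

```bash
python3 st.py 3
```

```text
t 42.55 Ftan 18.8 Frad -6.0 F [  0.1 -19.7   8.3] moment [-3.41 -0.16 -0.04] toolphi 162.9 posphi 160.9 r 0.0390 gap 0.0113641744328189
T 0.679  Feq 17.0  (force part 0.723)
```

{"name": "jog_arm", "arguments": {"motion": [[0,0.0004,0,0,0.5],[0,0.0004,0,0,0.5],[0,0.0004,0,0,0.5],[0,0.0004,0,0,0.5],[0,0.0004,0,0,0.5],[0,0.0004,0,0,0.5],[0,0.0004,0,0,0.5],[0,0.0004,0,0,0.5],[0,0.0004,0,0,0.5],[0,0.0004,0,0,0.5]]}}

```text
time: 43.55
tcp_pos: [0.4524, 0.2362, 0.0886]
ee_rot: [[0.375, 0.927, 0.001], [0.927, -0.375, -0.012], [-0.011, 0.006, -1.0]]
ft_force: [-1.2, -21.4, 8.6]
finger_gap: 0.0112
```

```bash
python3 st.py 3
```

```text
t 43.55 Ftan 20.4 Frad -6.9 F [ -1.2 -21.4   8.6] moment [-3.78 -0.07 -0.04] toolphi 157.9 posphi 155.9 r 0.0390 gap 0.011185003918507604
T 0.740  Feq 18.5  (force part 0.781)
```

{"name": "jog_arm", "arguments": {"motion": [[0,-0.006,0,0,0],[0.04,0,0,0,0],[0.04,0,0,0,0],[0.04,0,0,0,0],[0.04,0,0,-0.04,0],[0.04,0,0,-0.036,0],[0.04,0,0,0,8],[0.04,0,0,0,8],[0.04,0,0,0,8],[0.04,0,0,0,8]]}}

```text
time: 44.55
tcp_pos: [0.4487, 0.2364, 0.163]
ee_rot: [[0.813, 0.582, -0.0], [0.582, -0.813, 0.0], [-0.0, -0.0, -1.0]]
ft_force: [0.1, 0.2, -0.4]
finger_gap: 0.0396
```

```bash
python3 - <<'E'
from plan import *
p=np.load("p2.npy")
h,y=pose(2,p);print(h,y,get_obs()["tcp_pos"])
go([[*h,.165]],y,.04)
E
```

```text
[0.56110254 0.12777572] 0.09999999999999432 [0.44868288 0.23641841 0.16300047]
[[0.04,0.0071,0.0384,-0.0005,np.float64(7.1)],[0.04,0.0117,0.0373,-0.0005,np.float64(7.1)],[0.04,0.0163,0.0356,-0.0005,np.float64(7.1)],[0.04,0.0205,0.0332,-0.0005,np.float64(7.1)],[0.04,0.0,0.0,0.0,np.float64(7.1)],[0.04,0,0,0,0],[0.04,0,0,0,0],[0.04,0,0,0,0],[0.04,0,0,0,0],[0.04,0,0,0,0]]
end [0.5611 0.1278 0.165 ] 0.08 t 44.55
```

{"name": "jog_arm", "arguments": {"motion": [[0.04,0.0071,0.0384,0,7],[0.04,0.0117,0.0373,0,7],[0.04,0.0163,0.0356,0,7],[0.04,0.0205,0.0332,0,7],[0.04,0,0,0,7],[0.04,0,0,0,0],[0.04,0,0,0,0],[0.04,0,0,0,0],[0.04,0,0,0,0],[0.04,0,0,0,0]]}}

```text
time: 45.55
tcp_pos: [0.5619, 0.1288, 0.1631]
ee_rot: [[1.0, 0.017, 0.0], [0.017, -1.0, -0.0], [0.0, 0.0, -1.0]]
ft_force: [0.2, 0.4, 0.2]
finger_gap: 0.0401
```

```bash
python3 - <<'E'
from plan import *
p=np.load("p2.npy")
h,y=pose(2,p)
go([[*h,.087]],y,.04)
E
```

```text
[[0.04,-0.0004,0.0005,0.038,np.float64(0.43)],[0.04,-0.0004,0.0005,0.0381,np.float64(0.43)],[0.04,0,0,0,0],[0.04,0,0,0,0],[0.04,0,0,0,0],[0.04,0,0,0,0],[0.04,0,0,0,0],[0.04,0,0,0,0],[0.04,0,0,0,0],[0.04,0,0,0,0]]
end [0.5611 0.1278 0.087 ] 0.1 t 45.55
```

{"name": "jog_arm", "arguments": {"motion": [[0.04,-0.0004,0.0005,0.038,0.5],[0.04,-0.0004,0.0005,0.038,0.5],[0.04,0,0,0,0],[0,0,0,0,0],[0,0,0,0,0],[0,0,0,0,0],[0,0,0,0,0],[0,0,0,0,0],[0,0,0,0,0],[0,0,0,0,0]]}}

```text
time: 46.55
tcp_pos: [0.5617, 0.1273, 0.0887]
ee_rot: [[1.0, -0.002, 0.0], [-0.002, -1.0, 0.0], [0.0, -0.0, -1.0]]
ft_force: [-4.5, -0.4, 5.8]
finger_gap: 0.0113
```

```bash
python3 st.py 2
```

```text
t 46.55 Ftan -4.5 Frad 0.4 F [-4.5 -0.4  5.8] moment [-0.1   0.57  0.01] toolphi -90.1 posphi -89.1 r 0.0405 gap 0.011319922942304874
T -0.176  Feq -4.4  (force part -0.182)
```

{"name": "jog_arm", "arguments": {"motion": [[0,-0.004,-0.0001,0,2.2],[0,-0.0035,-0.0001,0,2.2],[0,-0.0016,-0.0001,0,2.2],[0,-0.0016,-0.0001,0,2.2],[0,-0.0016,-0.0001,0,2.2],[0,-0.0016,-0.0001,0,2.2],[0,-0.0016,-0.0001,0,2.2],[0,-0.0016,-0.0001,0,2.2],[0,-0.0016,-0.0001,0,2.2],[0,-0.0016,-0.0001,0,2.2]]}}

```text
time: 47.55
tcp_pos: [0.5468, 0.1302, 0.0891]
ee_rot: [[0.926, -0.377, 0.013], [-0.378, -0.926, -0.001], [0.013, -0.004, -1.0]]
ft_force: [12.8, -3.6, -5.5]
finger_gap: 0.0113
```

```bash
python3 st.py 2
```

```text
t 47.55 Ftan 13.1 Frad -1.4 F [12.8 -3.6 -5.5] moment [-0.72 -2.28  0.13] toolphi -112.2 posphi -110.7 r 0.0402 gap 0.01128223456567368
T 0.666  Feq 16.6  (force part 0.531)
```

{"name": "jog_arm", "arguments": {"motion": [[0,-0.0006,-0.0001,0,0.8],[0,-0.0006,0,0,0.8],[0,-0.0006,-0.0001,0,0.8],[0,-0.0006,0,0,0.8],[0,-0.0006,-0.0001,0,0.8],[0,-0.0006,0,0,0.8],[0,-0.0006,-0.0001,0,0.8],[0,-0.0006,0,0,0.8],[0,-0.0006,-0.0001,0,0.8],[0,-0.0006,0,0,0.8]]}}

```text
time: 48.55
tcp_pos: [0.5418, 0.1325, 0.089]
ee_rot: [[0.865, -0.502, 0.014], [-0.502, -0.865, -0.003], [0.013, -0.004, -1.0]]
ft_force: [14.6, -4.9, -5.0]
finger_gap: 0.0114
```

```bash
python3 st.py 2
```

```text
t 48.55 Ftan 15.0 Frad -3.1 F [14.6 -4.9 -5. ] moment [-1.08 -2.37  0.15] toolphi -120.1 posphi -118.6 r 0.0402 gap 0.01142451903369213
T 0.760  Feq 19.0  (force part 0.607)
```

{"name": "jog_arm", "arguments": {"motion": [[0,0.006,0,0,0],[0.04,0,0,0,0],[0.04,0,0,0,0],[0.04,0,0,0,0],[0.04,0,0,-0.04,0],[0.04,0,0,-0.036,0],[0.04,0,0,0,-8],[0.04,0,0,0,-8],[0.04,0,0,0,-8],[0.04,0,0,0,-8]]}}

```text
time: 49.55
tcp_pos: [0.5413, 0.1312, 0.1627]
ee_rot: [[0.999, 0.039, -0.0], [0.039, -0.999, -0.0], [-0.0, 0.0, -1.0]]
ft_force: [0.7, 0.1, 0.6]
finger_gap: 0.04
```

```bash
python3 - <<'E'
from plan import *
p=np.load("p2.npy")
h,y=pose(4,p);print(h,y,get_obs()["tcp_pos"])
go([[*h,.165]],y,.04)
E
```

```text
[0.52851651 0.33154377] 17.5 [0.54131817 0.13117604 0.16271002]
[[0.04,-0.001,-0.0401,-0.0005,np.float64(-3.06)],[0.04,0.0011,-0.0402,-0.0004,np.float64(-3.06)],[0.04,0.0033,-0.04,-0.0005,np.float64(-3.06)],[0.04,0.0054,-0.0398,-0.0004,np.float64(-3.06)],[0.04,0.0075,-0.0394,-0.0005,np.float64(-3.06)],[0.04,0,0,0,0],[0.04,0,0,0,0],[0.04,0,0,0,0],[0.04,0,0,0,0],[0.04,0,0,0,0]]
end [0.5285 0.3315 0.165 ] 17.51 t 49.55
```

{"name": "jog_arm", "arguments": {"motion": [[0.04,-0.001,-0.0401,0,-3.1],[0.04,0.0011,-0.0402,0,-3.1],[0.04,0.0033,-0.04,0,-3.1],[0.04,0.0054,-0.0398,0,-3.1],[0.04,0.0075,-0.0394,0,-3.1],[0.04,0,0,0,0],[0.04,0,0,0,0],[0.04,0,0,0,0],[0.04,0,0,0,0],[0.04,0,0,0,0]]}}

```text
time: 50.55
tcp_pos: [0.53, 0.3304, 0.163]
ee_rot: [[0.955, 0.297, 0.0], [0.297, -0.955, -0.0], [0.0, 0.0, -1.0]]
ft_force: [0.4, 0.2, -0.5]
finger_gap: 0.0399
```

```bash
python3 - <<'E'
from plan import *
p=np.load("p2.npy")
h,y=pose(4,p)
go([[*h,.087]],y,.04)
E
```

```text
[[0.04,-0.0005,-0.0007,0.038,np.float64(-0.11)],[0.04,-0.0006,-0.0008,0.038,np.float64(-0.11)],[0.04,0,0,0,0],[0.04,0,0,0,0],[0.04,0,0,0,0],[0.04,0,0,0,0],[0.04,0,0,0,0],[0.04,0,0,0,0],[0.04,0,0,0,0],[0.04,0,0,0,0]]
end [0.5285 0.3316 0.087 ] 17.5 t 50.55
```

{"name": "jog_arm", "arguments": {"motion": [[0.04,-0.0005,-0.0007,0.038,0],[0.04,-0.0005,-0.0007,0.038,0],[0.04,0,0,0,0],[0,0,0,0,0],[0,0,0,0,0],[0,0,0,0,0],[0,0,0,0,0],[0,0,0,0,0],[0,0,0,0,0],[0,0,0,0,0]]}}

```text
time: 51.55
tcp_pos: [0.5278, 0.3327, 0.0888]
ee_rot: [[0.954, 0.299, -0.001], [0.299, -0.954, -0.0], [-0.001, -0.0, -1.0]]
ft_force: [-4.9, -1.2, 5.4]
finger_gap: 0.011
```

```bash
python3 st.py 4
```

```text
t 51.55 Ftan 5.0 Frad 0.3 F [-4.9 -1.2  5.4] moment [-0.37  0.8  -0.05] toolphi 107.4 posphi 107.9 r 0.0413 gap 0.010979846180977191
T 0.156  Feq 3.9  (force part 0.208)
```

{"name": "jog_arm", "arguments": {"motion": [[0,0.004,0.0001,0,2.2],[0,0.003,0.0001,0,2.2],[0,0.0016,0.0001,0,2.2],[0,0.0016,0.0001,0,2.2],[0,0.0016,0.0001,0,2.2],[0,0.0016,0.0001,0,2.2],[0,0.0016,0.0001,0,2.2],[0,0.0016,0.0001,0,2.2],[0,0.0016,0.0001,0,2.2],[0,0.0016,0.0001,0,2.2]]}}

```text
time: 52.55
tcp_pos: [0.5438, 0.3342, 0.0885]
ee_rot: [[0.997, -0.082, -0.01], [-0.082, -0.997, -0.003], [-0.01, 0.004, -1.0]]
ft_force: [-16.4, -4.4, 12.6]
finger_gap: 0.0115
```

```bash
python3 st.py 4
```

```text
t 52.55 Ftan 16.1 Frad -5.8 F [-16.4  -4.4  12.6] moment [-0.93  2.81 -0.02] toolphi 85.3 posphi 85.4 r 0.0409 gap 0.011460247479673606
T 0.634  Feq 15.9  (force part 0.653)
```

{"name": "jog_arm", "arguments": {"motion": [[0,0.0006,0.0001,0,0.8],[0,0.0006,0,0,0.8],[0,0.0006,0.0001,0,0.8],[0,0.0006,0,0,0.8],[0,0.0006,0.0001,0,0.8],[0,0.0006,0,0,0.8],[0,0.0006,0.0001,0,0.8],[0,0.0006,0,0,0.8],[0,0.0006,0.0001,0,0.8],[0,0.0006,0,0,0.8]]}}

```text
time: 53.55
tcp_pos: [0.5492, 0.3332, 0.0884]
ee_rot: [[0.976, -0.219, -0.011], [-0.219, -0.976, -0.002], [-0.01, 0.005, -1.0]]
ft_force: [-18.0, -2.9, 12.3]
finger_gap: 0.0112
```

```bash
python3 st.py 4
```

```text
t 53.55 Ftan 17.1 Frad -6.8 F [-18.   -2.9  12.3] moment [-0.69  3.02  0.01] toolphi 77.4 posphi 77.7 r 0.0407 gap 0.01115343502366493
T 0.703  Feq 17.6  (force part 0.693)
```

{"name": "jog_arm", "arguments": {"motion": [[0,0.0006,0,0,0.8],[0,0.0006,0,0,0.8],[0,0.0006,0,0,0.8],[0,-0.006,0,0,0],[0.04,0,0,0,0],[0.04,0,0,0,0],[0.04,0,0,0,0],[0.04,0,0,-0.04,0],[0.04,0,0,-0.04,0],[0.04,0,0,-0.04,0]]}}

```text
time: 54.55
tcp_pos: [0.5495, 0.3345, 0.2079]
ee_rot: [[0.966, -0.259, -0.001], [-0.259, -0.966, -0.0], [-0.001, 0.0, -1.0]]
ft_force: [1.2, -0.2, -0.1]
finger_gap: 0.0396
```

{"name": "jog_arm", "arguments": {"motion": [[0.04,0,0,-0.03,0],[0.04,0,0,0,0],[0.04,0,0,0,0],[0.04,0,0,0,0],[0.04,0,0,0,0],[0.04,0,0,0,0],[0.04,0,0,0,0],[0.04,0,0,0,0],[0.04,0,0,0,0],[0.04,0,0,0,0]]}}

```text
time: 55.55
tcp_pos: [0.5498, 0.3345, 0.237]
ee_rot: [[0.966, -0.259, 0.0], [-0.259, -0.966, -0.0], [0.0, -0.0, -1.0]]
ft_force: [0.3, 0.2, -0.7]
finger_gap: 0.0401
```

```bash
python3 - <<'E'
from h import *
b=camera("scene");cv2.imwrite("pics/end.png",cv2.resize(b["pixels"][110:320,120:420],None,fx=2.4,fy=2.4,interpolation=2))
o=get_obs();print(o["time"],o["ft_force"],o["tcp_pos"])
E
```

```text
55.6 [-0.33812294 -0.32035298  0.34833377] [0.54974478 0.33454656 0.23705655]
```

View pics/end.png

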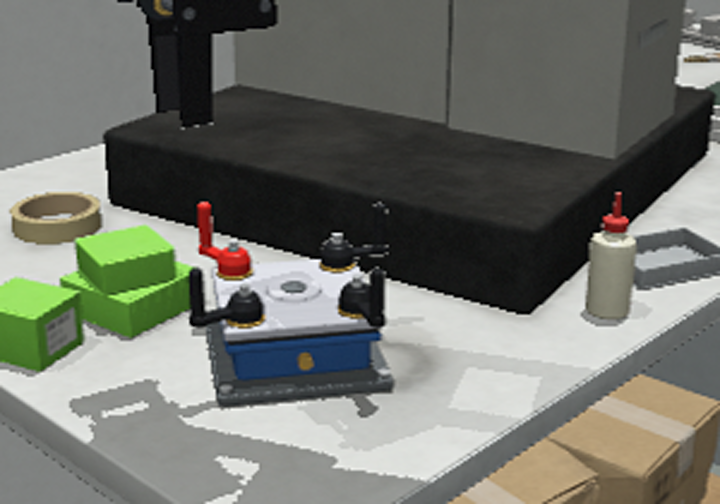

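The gripper hangs clear at the upper left (about 185,60). All four knobs have been turned, the red handle is at about (205,225), and the bottle (610,270) is untouched. Handing in.

```bash
python3 -c "
from cell import hand_in;print(hand_in())"
```

```text
the job is handed in; nothing more can be done
None
```

I tightened all four knobs clockwise by their handles in star order (red, opposite, next clockwise, last), in two passes, and handed the job in at about 56 s. No verdict was reported.

The force at the handle comes from the wrist torque about each knob's axis. I checked it against the angle turned, using the 12.5 N per rad you gave.

| Knob | First pass, last moving reading | Left at after the first pass (model) | Second pass, last moving reading | Left at at the end (model) |
|---|---|---|---|---|
| 1 (red) | 11.9 N | 13.7 N | 18.1 N | 19.5 N |
| 3 | 12.7 N | 13.7 N | 18.5 N | 20 N |
| 2 | 12.6 N | 12.6 to 13.8 N | 19.0 N | 19 to 20 N |
| 4 | 12.5 N | 13.4 N | 17.6 N | 20.5 N |

- **Agreement:** The readings and the model differ by up to about 2.5 N, most on knob 4, where the reading was the lower one. Both stay inside the allowed windows on every knob and pass.
- **Knob 4 finish:** I turned it about 2.4 degrees past its last reading before letting go, so by the readings it ended at about 18.1 N.
- **Noise:** The force grew unevenly while knob 2 was turning in the first pass, so its bearing point is uncertain by about 1 N.
- **Final picture:** The gripper was raised clear with wrist force near zero, and the oil bottle had not visibly moved.

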